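# Fetch the tweeter from behind the tin and the screw case

### The job

Fit the tweeter, dome up, fully home in the empty round cutout of the white loudspeaker. The orange glue tin and the blue screw case hem it in on the rack: first shut the case's lid (before lifting the case) and set both aside upright on the grey felt mat, then fit the tweeter, then put the tin back in the middle of the orange pad and the shut case back in the middle of the blue pad, square to the pad. Keep the tin upright throughout and leave the screwdriver, the tape and the cork block where they lie.

Things in the scene. Friction and masses are not known exactly. Their poses are not given: they have to be found in the camera images.
- tweeter_mid (a point): Centre (half-way up) of the loose tweeter, z up its axis. Round, 32 mm high: steel magnet 40 mm across, 22 mm high, tapering to 28 mm over its lowest 12 mm; on top a black flange 60 mm across, 10 mm thick, with a 4 mm high copper dome. Underside of flange 6 mm above this point. 0.12 kg. Starts at the rack's origin, 6 mm from the stop behind it; fingers fit only along the rack's y, its neighbours gone.
- case_mid (a point): Centre (half-way up when shut) of the loose blue screw case: 50 mm along its x, 60 mm along y, 40 mm high shut (box 34 mm, lid 5 mm on top). The lid is hinged along y on the upper +x edge: hinge line 25 mm in +x and 15 mm above this point. 0.3 kg. Starts on the blue pad, in line with it, lid open.
- case_lid (a joint): Lid angle of the screw case, rad: 0 shut (lying over the box), 1.57 upright, at most 1.95 (leaning to the case's +x). Flat plate 50 mm long from the hinge, 60 mm wide, 5 mm thick. It stays where it is left: light friction, under 1 N at its edge pushes it over.
- tin_mid (a point): Centre (half-way up) of the loose glue tin: cylinder 78 mm high, 54 mm in diameter up to 62 mm, above that an orange cap 50 mm in diameter; orange label. 0.25 kg. At the start it stands on the orange pad.
- cutout (a point): Centre of the empty tweeter hole, at the upper face of the white panel, 130 mm above the table. The speaker cabinet (fixed, 270 x 170 x 130 mm) lies on its back, x along its length. Through hole 50 mm across, panel 18 mm thick, hollow below. Black woofer (120 mm across, up to 14 mm proud) centred 127 mm away in -x. Seated, the tweeter's centre is 6 mm below this point.
- mat: Grey felt mat, the side area, fixed on the table: 240 mm along its x, 150 mm along its y, 3 mm thick; origin at the centre of its underside.
- rack: Plywood rack, fixed: base board 10 mm thick, 130 mm in x, 230 mm in y, centred 20 mm in -x of the origin; origin on the table, right below the tweeter's place. An upright stop 80 mm wide (y), 12 mm thick, rises to 60 mm above the table, its face 36 mm in +x of the origin. The pads lie 66 mm to either side (y) and 20 mm to the front (-x).
- pad_tin: Orange pad, the tin's own place, fixed on the rack: 76 mm (x) by 66 mm (y), 2 mm thick; origin at the centre of its underside, 10 mm above the table.
- pad_case: Blue pad, the screw case's own place, fixed on the rack: 76 mm (x) by 66 mm (y), 2 mm thick; origin at the centre of its underside, 10 mm above the table. Same direction as the rack.
Not all that is in view belongs to the job. What is shaped like the part that bears tin_mid but turquoise is not meant.

How it is judged:
On the way, in this order (a step that is already met when the one before it is completed fails the run):
1. tin and shut screw case both stand upright on the mat, the tweeter still on the rack (value of joint case_lid below 0.12 rad and x of tin_mid in the frame of mat between -0.12 and 0.12 m and y of tin_mid in the frame of mat between -0.075 and 0.075 m and height (world z) of tin_mid below 0.046 m and angle between each of tin_mid, case_mid's own z axis and vertical below 0.1 rad and x of case_mid in the frame of mat between -0.12 and 0.12 m and y of case_mid in the frame of mat between -0.075 and 0.075 m and height (world z) of case_mid below 0.027 m and horizontal distance between tweeter_mid and rack below 0.03 m), for 0.2 s.
2. the tweeter sits fully home in the cutout (z of tweeter_mid in the frame of cutout between -0.01 and -0.0025 m and horizontal distance between tweeter_mid and cutout below 0.008 m and angle between tweeter_mid's own z axis and vertical below 0.06 rad), for 0.2 s.
At the end, for the whole second after the job is handed in: The tweeter lies flat in the cutout, flange on the panel (within 8 mm of centre, 3 mm in height); tin upright on the orange pad, shut case on the blue pad, each within 13 mm of the pad centre, the case within 0.2 rad of square (either way round); all released and at rest (all of step 2 and horizontal distance between tin_mid and pad_tin below 0.013 m and angle between each of tin_mid, case_mid's own z axis and vertical below 0.08 rad and z of tin_mid in the frame of pad_tin between 0.037 and 0.045 m and horizontal distance between case_mid and pad_case below 0.013 m and z of case_mid in the frame of pad_case between 0.018 and 0.026 m and angle between the x axis of case_mid and the x axis of pad_case, either way round below 0.2 rad and value of joint case_lid below 0.12 rad and linear speed of each of tweeter, tin, case below 0.02 m/s); the robot touches nothing.
It fails at once if the screw case is lifted with its lid open (height (world z) of case_mid above 0.075 m and value of joint case_lid above 0.5 rad).
It fails at once if the glue tin is tipped (angle between tin_mid's own z axis and vertical above 0.6 rad).
It fails at once if the screwdriver, the tape or the cork block is disturbed (distance of any of screwdriver, tape, eraser from where it was at the start of the episode above 0.03 m).
It also fails if it takes over 138 s, if anything falls off the work surface, if the arm or the gripper's body presses on something with over 40 N, if the wrist force passes 120 N, or if a joint passes its speed limit or range.

### The arm

A 7-joint arm with a two-finger parallel gripper is mounted at the origin on the work surface. World frame = base frame: x ahead of the robot, y to its left, z up, the work surface at z = 0. Lengths are in m, angles in rad, forces in N, time in s.
With the tool pointing down it reaches from about 0.35 to 0.9 m from the base axis. Payload 7.2 kg.
Tool frame: the origin (TCP) lies at the very end of the fingers, on their centre line; the grasp point (between the pads) lies 19 mm behind it; z points along the fingers, y is the line along which they close (so a half turn about z gives the same grasp; the last joint's range is limited). The gripper opens to 85 mm and grips with 20 to 120 N. Pads are 22 mm wide; open, the fingers measure 114 mm over their backs; the gripper's body (76 mm by 85 mm) begins 54 mm behind the grasp point. The pads swing forward as they close: fully open they stand 13 mm farther back than shut.
Start: joints at [-1.295, 0.411, -0.013, 1.596, 0.006, 1.134, -0.082], TCP at [0.211, 0.588, 0.231] pointing down, gripper open.
Joint ranges: [-2.95, 2.95], [-0.29, 1.99], [-1.47, 1.44], [0.14, 2.54], [-1.03, 4.17], [0.13, 1.85], [-2.86, 2.86]. Speed limits (rad/s): [2.39, 2.39, 3.01, 3.01, 3.14, 3.14, 3.14].

### API

Orientations are given as a unit quaternion [w, x, y, z].
In Python, from workcell import r, imaging, workorder gives the robot as it stands.
- The arm moves only by the tool send_rows, never from a script. Its argument "deltas" is a list that holds one entry, the list of rows, each a list of 7 numbers: the shift along the world's x, y, z each as a share of 100 mm, from -1 to 1, then the turn, a rotation vector about the world's x, y, z each as a share of pi rad, from -1 to 1, then the closure, from -1 (fully open) to 1 (shut), so that 0 is half open. In form: [[[dx, dy, dz, wx, wy, wz, fingers], ...]]. A call has 1 to 8 rows; each row is the pose to reach, as a shift and turn from the pose commanded when the call began, turning the shorter way round; what a row does not reach only later rows make up. A row lasts 1/12 s, in which the tool goes at most 41.7 mm and 7.16 degrees, less where a joint would pass 70% of its speed; a pose out of reach is approached as far as the arm can. A call with a number of a shift or a turn outside -1 to 1 is refused whole. A call with a gripper value outside its range is refused whole. The fingers move at their own pace and stop on an object; "squeeze" is the grip in N (left out, the last holds). Time passes only in rows, so rows that repeat a pose let the fingers close. It gives the time, the measured TCP pose, the force, the opening and the grip force at its end, in the units of the state.
- r.observe(): the state, without advancing time (a new reading comes with each control period).
- imaging.capture(name): name is "scene" or "top" or "wrist"; returns the picture (480x640x3 uint8, red, green, blue); there is no depth.
- imaging.camera_params(name): a dict with "fovy" (degrees; the focal length in pixels is half the picture's height over the tangent of half this angle, whatever the lens; pixels are square), "cx", "cy" (the principal point, pixels), "dist" ([k1, k2, p1, p2, k3] as OpenCV has them; the pictures are not rectified), "position" and "orientation" of the camera in the world. Camera axes: x right, y down, z forward; pixel columns grow to the right and rows downward; lengths in m; the calibration is good to about 2 mm. A picture is of the moment at which its call begins: read the wrist's pose just before it. camera_params takes no time and is no camera call; for the wrist camera it gives the pose at the moment of the call.
- workorder.close_job(): hands the job in; it is judged then, once.
The state is a dict: "clock": time; "joint_pos": joint angles; "qd": joint speeds; "joint_efforts": joint torques, N m; "ee_pos": TCP position; "tcp_rot": TCP orientation; "wrist_force": force on the tool from outside, world axes, zero at the start; "ft_torque": the same for the moment, N m; "finger_gap": finger opening in m; "grip_force": force on a finger pad.
Only numpy, scipy, OpenCV 4.12 (cv2) and the standard library are available. Lean on these libraries where they do the work, as an engineer would, in place of code of your own. Each camera call takes 0.05 s, during which the arm holds its last target. There are 200 camera calls.

## Working session

There is one attempt and no reset: what is moved stays moved. The work goes in short steps, Python scripts to look and compute and a tool call to move; the robot and the scene stay as the last step left them, time stands still between calls to the robot, and variables do not carry over. Pictures are saved under pics/ and viewed, at most 14 in all, crops included, and the job is handed in when it is done.

Besides the shell and the picture viewer there is one more tool, called after "Call:" as name([rows], argument=value, ...), one row to a line, values as JSON. send_rows: Moves the arm, as the interface text tells. Its arguments: {"type":"object","properties":{"deltas":{"type":"array"},"squeeze":{"type":"number"}},"required":["deltas"]}

```bash
ls; mkdir -p pics; python3 - <<'E'
from workcell import r, imaging, workorder
import cv2
print(r.observe())
for n in ("scene","top"):
    p=imaging.camera_params(n); print(n,p)
    cv2.imwrite(f"pics/{n}0.png",imaging.capture(n)[:,:,::-1])
print(imaging.camera_params("wrist"))
E
```

```text
pics
{'clock': 0.0, 'joint_pos': array([-1.29519098,  0.41191132, -0.01269217,  1.59709404,  0.00557671,
        1.13429379, -0.08221496]), 'qd': array([ 9.03307876e-05, -1.20993532e-03, -5.01933989e-04,  1.35695833e-03,
       -1.65151597e-03, -1.85599159e-04,  4.53226951e-04]), 'joint_efforts': array([ 1.75608457e-04, -6.00632644e+01,  6.81790430e-01, -2.99411201e+01,
        1.36875283e-02,  1.06352015e-02,  1.08833885e-05]), 'ee_pos': array([0.21053951, 0.58791703, 0.2304256 ]), 'tcp_rot': array([-9.05150344e-05,  1.71066155e-01,  9.85259191e-01, -8.30675380e-04]), 'wrist_force': array([ 0.53027368, -0.27893526, -0.72434157]), 'ft_torque': array([0.05957677, 0.02551266, 0.0004184 ]), 'grip_force': 0.0, 'finger_gap': 0.08558095421825097}
scene {'fovy': 46.09629897837484, 'cx': 320.7094265815899, 'cy': 245.4156331885856, 'dist': array([0.0470233, 0.       , 0.       , 0.       , 0.       ]), 'position': array([ 1.19196179, -0.74593136,  0.87501663]), 'orientation': array([-0.40715979,  0.85438814,  0.28727435, -0.147361  ])}
top {'fovy': 43.355475842474654, 'cx': 317.15853126256053, 'cy': 242.3713616580722, 'dist': array([-0.04933361,  0.        ,  0.        ,  0.        ,  0.        ]), 'position': array([0.43853661, 0.00206609, 1.16633738]), 'orientation': array([ 0.0581074 , -0.6961832 ,  0.71428038, -0.04190496])}
{'fovy': 71.72845909517935, 'cx': 322.1905896505787, 'cy': 242.84484165977557, 'dist': array([-0.00510122,  0.        ,  0.        ,  0.        ,  0.        ]), 'position': array([0.13180127, 0.61615486, 0.37272137]), 'orientation': array([0.13481627, 0.80631467, 0.56818649, 0.09404964])}
```

View pics/scene0.png

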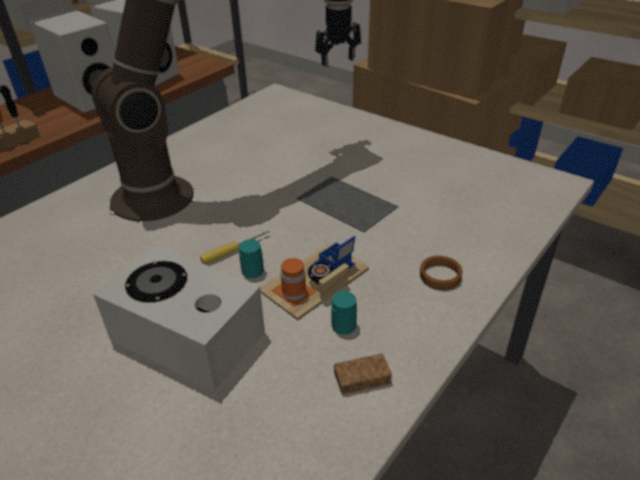

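View pics/top0.png

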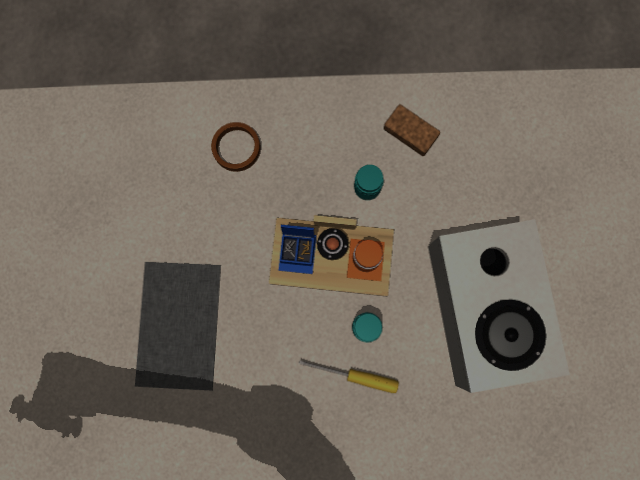

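The top picture shows the case at (297,248) with its lid open towards +x, the tweeter at (332,243) and the orange tin at (368,254). The cutout is at (494,261), the mat at (178,326), the screwdriver at (350,375), the tape at (236,147) and the cork at (412,129). There are three tin shapes: orange (368,254), turquoise (369,180) and turquoise (367,325). The orange one standing on the orange pad is the one meant. I'll confirm that in an enlarged crop.

```bash
cat > h.py <<'E'
import numpy as np, cv2
from scipy.spatial.transform import Rotation as R
from workcell import r, imaging
def cam(n,p=None):
    p=p or imaging.camera_params(n); f=240/np.tan(np.radians(p['fovy'])/2)
    K=np.array([[f,0,p['cx']],[0,f,p['cy']],[0,0,1]])
    return K,np.array(p['dist']),R.from_quat(p['orientation'],scalar_first=True).as_matrix(),np.array(p['position'])
def unproj(c,uv,z):
    K,d,M,t=c; q=cv2.undistortPoints(np.float64(uv).reshape(-1,1,2),K,d)[:,0]
    v=np.c_[q,np.ones(len(q))]@M.T
    return t+v*((z-t[2])/v[:,2])[:,None]
def proj(c,X):
    K,d,M,t=c; return cv2.projectPoints(np.float64(X).reshape(-1,3),cv2.Rodrigues(M.T)[0],-M.T@t,K,d)[0][:,0]
E
python3 - <<'E'
import cv2
t=cv2.imread('pics/top0.png')
a=cv2.resize(t[205:305,260:410],None,fx=5,fy=5,interpolation=cv2.INTER_CUBIC)
cv2.imwrite('pics/rackcrop.png',a)
from h import *
c=cam('top')
hsv=cv2.cvtColor(t,cv2.COLOR_BGR2HSV)
# cutout + mat + white panel blobs
g=cv2.cvtColor(t,cv2.COLOR_BGR2GRAY)
hole=np.zeros_like(g); hole[240:285,470:520]=(g[240:285,470:520]<90)*255
n,l,s,ce=cv2.connectedComponentsWithStats(hole); i=1+np.argmax(s[1:,4]); print('hole',s[i],ce[i],unproj(c,ce[i],.13))
x=np.zeros_like(g); 
for name,m in {'panel':(g>140)}.items():
    m=m.astype('uint8'); m[:,:425]=0; m=cv2.morphologyEx(m,cv2.MORPH_OPEN,np.ones((3,3)))
    n,l,s,ce=cv2.connectedComponentsWithStats(m); i=1+np.argmax(s[1:,4])
    k,_=cv2.findContours((l==i).astype('uint8'),0,1); q=cv2.boxPoints(cv2.minAreaRect(max(k,key=cv2.contourArea))); print(name,q,unproj(c,q,.13))
print('mat',unproj(c,[[145,262],[221,265],[213,390],[135,387]],.003))
print('woofer',unproj(c,[[511,335]],.14))
print('rack',unproj(c,[[277,218],[395,230],[387,296],[269,284]],.01))
E
```

```text
hole [480 247  30  29 676] [494.12130178 261.16420118] [[ 0.54552642 -0.27973597  0.13      ]]Traceback (most recent call last):
  File "<stdin>", line 15, in <module>
    return _wrapfunc(a, 'argmax', axis=axis, out=out, **kwds)
    return bound(*args, **kwds)
ValueError: attempt to get argmax of an empty sequence
```

View pics/rackcrop.png

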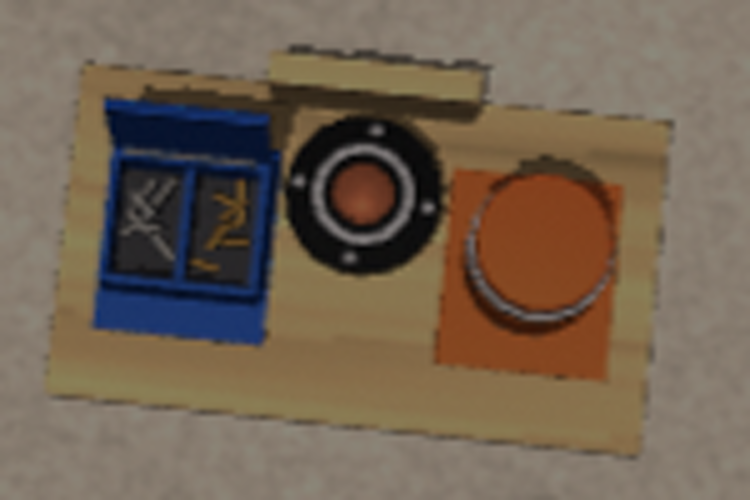

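The crop confirms it: orange tin with a grey rim at crop (542,245), tweeter at (365,195), case rim from (112,152) to (262,300), lid up on the +x side.

```bash
cat > scene.py <<'E'
from h import *
c=cam('top')
def fit(uv,z,loc):
    P=unproj(c,uv,z)[:,:2]; L=np.array(loc)
    a,b=P-P.mean(0),L-L.mean(0)
    th=np.arctan2((b[:,0]*a[:,1]-b[:,1]*a[:,0]).sum(),(a*b).sum())
    M=np.array([[np.cos(th),-np.sin(th)],[np.sin(th),np.cos(th)]])
    o=P.mean(0)-M@L.mean(0); return o,th,M,(P-(L@M.T+o))*1000
E
python3 - <<'E'
from scene import *
cr=lambda q:np.array(q)/5.+[260,205]
o,th,M,res=fit(cr([[83,63],[672,122],[640,457],[47,397]]),.01,[[.045,.115],[.045,-.115],[-.085,-.115],[-.085,.115]])
print('rack',o,th,'res',res.round(1))
print('tweeter',unproj(c,cr([[365,195]]),.038)[0])
for n,s in(('tin',-1),('case',1)): print('pad',n,o+M@[-.02,s*.066])
print('padtin img',fit(cr([[455,168],[624,185],[607,380],[434,363]]),.012,[[.038,.033],[.038,-.033],[-.038,-.033],[-.038,.033]]))
print('tin',unproj(c,cr([[542,245]]),.09)[0])
o2,t2,_,r2=fit(cr([[262,300],[100,285],[112,152],[278,158]]),.046,[[-.025,-.03],[-.025,.03],[.025,.03],[.025,-.03]]); print('case',o2,t2,r2.round(1))
print('mat',fit([[145,262],[221,265],[213,390],[135,387]],.003,[[.12,.075],[.12,-.075],[-.12,-.075],[-.12,.075]]))
print('hole',unproj(c,[[494.5,261.5]],.13),'woofer',unproj(c,[[511,335]],.14))
print('decoys',unproj(c,[[369,175],[367,326]],.078))
print('driver',unproj(c,[[300,360],[350,375],[398,386]],.01), 'tape',unproj(c,[[236,147]],.01))
E
```

```text
rack [ 0.59488758 -0.00369287] -0.12791853283781754 res [[ 0.5 -0. ]
 [ 0.1 -0. ]
 [ 0.   0.9]
 [-0.6 -0.9]]
tweeter [ 0.59576754 -0.00374951  0.038     ]
pad tin [ 0.56663137 -0.06660222]
pad case [0.5834706  0.06431928]
padtin img (array([ 0.56719488, -0.06638536]), np.float64(-0.12944369018401794), array([[ 0.99163386,  0.12908251],
       [-0.12908251,  0.99163386]]), array([[-0.17265156, -0.34461652],
       [-0.06802737,  0.22370661],
       [ 0.25394167, -0.14221211],
       [-0.01326274,  0.26312201]]))
tin [ 0.56868682 -0.06642267  0.09      ]
case [0.58567852 0.06287692] -0.10327614567888599 [[-1.6  0.2]
 [-0.5  0.9]
 [-0.1  0.8]
 [ 2.1 -1.9]]
mat (array([0.45074022, 0.2981783 ]), np.float64(-0.0653734806317606), array([[ 0.99786391,  0.06532693],
       [-0.06532693,  0.99786391]]), array([[-0.28334314, -0.10258169],
       [-0.24350658, -0.45772122],
       [ 1.16542674,  0.00328712],
       [-0.63857702,  0.5570158 ]]))
hole [[ 0.5449279  -0.28035137  0.13      ]] woofer [[ 0.41924306 -0.29761635  0.14      ]]
decoys [[ 0.71709721 -0.07362177  0.078     ]
 [ 0.44082464 -0.06013638  0.078     ]]
driver [[ 0.38035941  0.06440224  0.01      ]
 [ 0.35040835 -0.02902195  0.01      ]
 [ 0.32798112 -0.11820903  0.01      ]] tape [[0.79982852 0.18361524 0.01      ]]
```

Call:
send_rows([
  [[0.25, -0.3, 0.03, 0, 0, -0.024, 1], [0.5, -0.6, 0.06, 0, 0, -0.048, 1], [0.75, -0.89, 0.1, 0, 0, -0.072, 1]],
])

```text
clock: 0.35
ee_pos: [0.2859, 0.498, 0.2405]
tcp_rot: [-0.0, 0.282, 0.959, -0.001]
wrist_force: [1.3, 0.1, 0.3]
finger_gap: 0.0514
grip_force: 0.0
```

Call:
send_rows([
  [[0.25, -0.3, 0, 0, 0, -0.024, 1], [0.5, -0.6, 0, 0, 0, -0.048, 1], [0.75, -0.89, 0, 0, 0, -0.072, 1]],
])

```text
clock: 0.6
ee_pos: [0.3615, 0.4085, 0.2412]
tcp_rot: [-0.0, 0.389, 0.921, -0.0]
wrist_force: [1.0, 0.6, -0.2]
finger_gap: 0.012
grip_force: 0.0
```

Call:
send_rows([
  [[0.25, -0.3, 0, 0, 0, -0.024, 1], [0.5, -0.6, 0, 0, 0, -0.048, 1], [0.75, -0.89, 0, 0, 0, -0.072, 1]],
])

```text
clock: 0.85
ee_pos: [0.4364, 0.3195, 0.2412]
tcp_rot: [-0.0, 0.491, 0.871, -0.0]
wrist_force: [1.2, 0.4, -0.3]
finger_gap: -0.0001
grip_force: 0.0
```

Call:
send_rows([
  [[0.25, -0.3, 0, 0, 0, -0.024, 1], [0.5, -0.6, 0, 0, 0, -0.048, 1], [0.75, -0.89, 0, 0, 0, -0.072, 1]],
])

```text
clock: 1.1
ee_pos: [0.5114, 0.2305, 0.2412]
tcp_rot: [-0.0, 0.586, 0.81, -0.0]
wrist_force: [0.4, -0.2, 0.7]
finger_gap: -0.0003
grip_force: 0.0
```

Call:
send_rows([
  [[0.25, -0.3, 0, 0, 0, -0.024, 1], [0.5, -0.6, 0, 0, 0, -0.048, 1], [0.75, -0.89, 0, 0, 0, -0.072, 1]],
])

```text
clock: 1.35
ee_pos: [0.5864, 0.1416, 0.2411]
tcp_rot: [-0.0, 0.674, 0.739, -0.0]
wrist_force: [1.2, 0.8, -0.1]
finger_gap: 0.0002
grip_force: 0.0
```

Call:
send_rows([
  [[0.25, -0.3, 0, 0, 0, -0.024, 1], [0.5, -0.6, 0, 0, 0, -0.048, 1], [0.75, -0.89, 0, 0, 0, -0.072, 1], [0.75, -0.89, 0, 0, 0, -0.072, 1]],
])

```text
clock: 1.68
ee_pos: [0.6636, 0.0455, 0.2407]
tcp_rot: [0.003, 0.756, 0.655, -0.001]
wrist_force: [-2.4, -1.7, -0.1]
finger_gap: 0.0003
grip_force: 0.0
```

Call:
send_rows([
  [[0, 0, -0.3, 0, 0, 0, 1], [0, 0, -0.6, 0, 0, 0, 1], [0, 0, -0.9, 0, 0, 0, 1], [0, 0, -0.9, 0, 0, 0, 1]],
])

```text
clock: 2.02
ee_pos: [0.6567, 0.0546, 0.1448]
tcp_rot: [-0.003, 0.751, 0.66, -0.004]
wrist_force: [-1.7, 0.5, -1.0]
finger_gap: 0.0
grip_force: 0.0
```

Call:
send_rows([
  [[0, 0, -0.3, 0, 0, 0, 1], [0, 0, -0.6, 0, 0, 0, 1], [0, 0, -0.7, 0, 0, 0, 1], [0, 0, -0.7, 0, 0, 0, 1]],
])

```text
clock: 2.35
ee_pos: [0.6591, 0.0546, 0.0795]
tcp_rot: [-0.001, 0.751, 0.66, -0.002]
wrist_force: [-0.6, 0.0, 0.1]
finger_gap: -0.0002
grip_force: 0.0
```

Call:
send_rows([
  [[-0.1, 0.02, 0, 0, 0, 0, 1], [-0.2, 0.03, 0, 0, 0, 0, 1], [-0.3, 0.04, 0, 0, 0, 0, 1], [-0.4, 0.05, 0, 0, 0, 0, 1], [-0.5, 0.06, 0, 0, 0, 0, 1], [-0.6, 0.08, 0, 0, 0, 0, 1], [-0.7, 0.09, 0, 0, 0, 0, 1], [-0.76, 0.1, 0, 0, 0, 0, 1]],
])

```text
clock: 3.02
ee_pos: [0.5855, 0.0647, 0.0839]
tcp_rot: [0.001, 0.752, 0.66, 0.002]
wrist_force: [1.5, 0.2, -0.3]
finger_gap: 0.0004
grip_force: 0.3
```

Now ease it down over the lid.

Call:
send_rows([
  [[-0.05, 0.01, -0.04, 0, 0, 0, 1], [-0.1, 0.01, -0.08, 0, 0, 0, 1], [-0.13, 0.02, -0.14, 0, 0, 0, 1], [-0.15, 0.02, -0.2, 0, 0, 0, 1], [-0.16, 0.02, -0.25, 0, 0, 0, 1], [-0.16, 0.02, -0.28, 0, 0, 0, 1], [-0.16, 0.02, -0.285, 0, 0, 0, 1], [-0.16, 0.02, -0.285, 0, 0, 0, 1]],
])

```text
clock: 3.68
ee_pos: [0.5684, 0.0663, 0.0523]
tcp_rot: [-0.0, 0.752, 0.66, -0.001]
wrist_force: [0.0, 0.5, -0.1]
finger_gap: 0.0
grip_force: 0.0
```

Call:
send_rows([
  [[0, 0, 0.3, 0, 0, 0, 1], [0, 0, 0.6, 0, 0, 0, 0], [-0.2, 0, 0.95, 0, 0, 0, -1], [-0.3, 0, 0.95, 0, 0, 0, -1], [-0.3, 0, 0.95, 0, 0, 0, -1], [-0.3, 0, 0.95, 0, 0, 0, -1]],
])

```text
clock: 4.18
ee_pos: [0.5387, 0.0667, 0.1479]
tcp_rot: [0.0, 0.751, 0.66, 0.0]
wrist_force: [0.0, -0.7, -0.3]
finger_gap: 0.0607
grip_force: 0.0
```

```bash
python3 - <<'E'
from h import *
print(imaging.camera_params('wrist')['position'],r.observe()['ee_pos'])
cv2.imwrite('pics/w1.png',imaging.capture('wrist')[:,:,::-1])
E
```

```text
[0.5493975  0.14930265 0.29011785] [0.53873432 0.06669296 0.14785169]
```

View pics/w1.png

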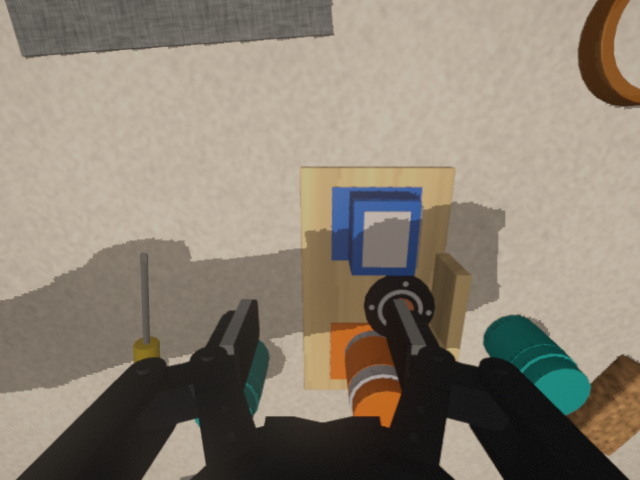

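```bash
python3 - <<'E'
import cv2
a=cv2.imread('pics/w1.png')[150:400,290:490]
cv2.imwrite('pics/w1c.png',cv2.resize(a[:150],None,fx=4,fy=4,interpolation=cv2.INTER_CUBIC))
E
```

```text
(no output)
```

View pics/w1c.png

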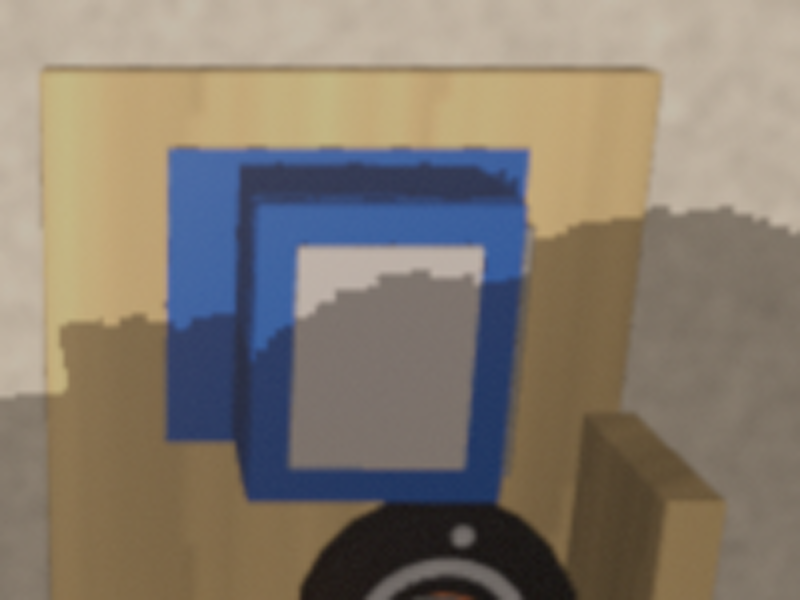

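The lid is shut and the case sits to the +x side of its pad. The lid corners in the crop are (252,205), (526,205), (500,500) and (250,500).

```bash
python3 - <<'E'
import scene
from scene import *
scene.c=cam('wrist')
cr=lambda q:np.array(q)/4.+[290,150]
L=[[-.025,.03],[.025,.03],[.025,-.03],[-.025,-.03]]
for q,l in(([[252,205],[526,205],[500,500],[250,500]],np.array(L)),):
    o,t,M,res=fit(cr(q),.052,l); print(o,t,res.round(1))
q=unproj(scene.c,cr([[297,246],[485,246],[467,470],[288,470]]),.052); print('label',q.round(4),q.mean(0))
print('pad',unproj(scene.c,cr([[168,150],[530,150],[166,440]]),.012).round(4))
print('rack',unproj(scene.c,cr([[42,70],[660,72]]),.01).round(4))
print('tw',unproj(scene.c,[[400,306]],.038), 'shut?')
E
```

```text
[0.58661318 0.06503855] -0.11948630751397808 [[-0.1 -0.5]
 [-0.5 -0.9]
 [-0.3  0.5]
 [ 0.9  0.9]]
label [[0.5727 0.0887 0.052 ]
 [0.6068 0.0842 0.052 ]
 [0.6015 0.04   0.052 ]
 [0.567  0.0445 0.052 ]] [0.58700082 0.06435918 0.052     ]
pad [[0.5516 0.1024 0.012 ]
 [0.6267 0.0927 0.012 ]
 [0.5434 0.0377 0.012 ]]
rack [[0.5278 0.1218 0.01  ]
 [0.6545 0.105  0.01  ]]
tw [[ 0.59711602 -0.00154779  0.038     ]] shut?
```

Call:
send_rows([
  [[0.25, 0, 0, 0, 0, 0, -1], [0.47, -0.02, -0.2, 0, 0, 0, -1], [0.47, -0.02, -0.5, 0, 0, 0, -1], [0.47, -0.02, -0.8, 0, 0, 0, -1], [0.47, -0.02, -0.95, 0, 0, 0, -1], [0.47, -0.02, -0.95, 0, 0, 0, -1]],
])

```text
clock: 4.73
ee_pos: [0.583, 0.0638, 0.0475]
tcp_rot: [-0.002, 0.752, 0.66, -0.004]
wrist_force: [-0.8, -0.7, 0.8]
finger_gap: 0.0852
grip_force: 0.0
```

Call:
send_rows([
  [[0, 0, -0.15, 0, 0, 0, -1], [0, 0, -0.3, 0, 0, 0, -1], [0, 0, -0.3, 0, 0, 0, -1], [0, 0, -0.3, 0, 0, 0, -0.2], [0, 0, -0.3, 0, 0, 0, 0.2], [0, 0, -0.3, 0, 0, 0, 1], [0, 0, -0.3, 0, 0, 0, 1], [0, 0, -0.3, 0, 0, 0, 1]],
], squeeze=40)

```text
clock: 5.4
ee_pos: [0.5868, 0.0645, 0.0241]
tcp_rot: [0.001, 0.752, 0.66, 0.001]
wrist_force: [0.0, -0.3, 6.2]
finger_gap: 0.0492
grip_force: 43.4
```

Call:
send_rows([
  [[0, 0, 0.1, 0, 0, 0, 1], [0, 0, 0.25, 0, 0, 0, 1], [0, 0, 0.45, 0, 0, 0, 1], [0, 0, 0.6, 0, 0, 0, 1], [0, 0.1, 0.6, 0, 0, 0, 1], [-0.05, 0.3, 0.6, 0, 0, 0, 1], [-0.1, 0.6, 0.6, 0, 0, 0, 1], [-0.2, 0.9, 0.6, 0, 0, 0, 1]],
])

```text
clock: 6.07
ee_pos: [0.5655, 0.1553, 0.0824]
tcp_rot: [0.0, 0.752, 0.659, -0.0]
wrist_force: [1.3, 0.8, -2.9]
finger_gap: 0.0489
grip_force: 42.5
```

Call:
send_rows([
  [[-0.1, 0.3, 0, 0, 0, 0, 1], [-0.2, 0.6, 0, 0, 0, 0, 1], [-0.3, 0.9, 0, 0, 0, 0, 1], [-0.35, 1.0, 0, 0, 0, 0, 1], [-0.35, 1.0, 0, 0, 0, 0, 1]],
])

```text
clock: 6.48
ee_pos: [0.5275, 0.2598, 0.0817]
tcp_rot: [-0.001, 0.749, 0.662, -0.001]
wrist_force: [-0.5, 0.1, -1.9]
finger_gap: 0.0492
grip_force: 42.5
```

Call:
send_rows([
  [[-0.08, 0.2, 0, 0, 0, 0, 1], [-0.15, 0.4, 0, 0, 0, 0, 1], [-0.15, 0.4, -0.2, 0, 0, 0, 1], [-0.15, 0.4, -0.4, 0, 0, 0, 1], [-0.15, 0.4, -0.55, 0, 0, 0, 1], [-0.15, 0.4, -0.6, 0, 0, 0, 1], [-0.15, 0.4, -0.6, 0, 0, 0, 1]],
])

```text
clock: 7.07
ee_pos: [0.5147, 0.2931, 0.0211]
tcp_rot: [0.0, 0.752, 0.659, -0.002]
wrist_force: [-1.3, 0.1, -3.6]
finger_gap: 0.0496
grip_force: 42.4
```

Call:
send_rows([
  [[0, 0, -0.03, 0, 0, 0, 1], [0, 0, -0.06, 0, 0, 0, 1], [0, 0, -0.07, 0, 0, 0, 1], [0, 0, -0.08, 0, 0, 0, 1], [0, 0, -0.08, 0, 0, 0, 1]],
])

```text
clock: 7.48
ee_pos: [0.516, 0.2946, 0.0152]
tcp_rot: [0.0, 0.752, 0.66, 0.0]
wrist_force: [-0.5, -0.4, -2.8]
finger_gap: 0.0492
grip_force: 42.5
```

Call:
send_rows([
  [[0, 0, 0, 0, 0, 0, 0], [0, 0, 0, 0, 0, 0, -1], [0, 0, 0, 0, 0, 0, -1], [0, 0, 0, 0, 0, 0, -1], [0, 0, 0.2, 0, 0, 0, -1], [0, 0, 0.6, 0, 0, 0, -1], [0, 0, 1.0, 0, 0, 0, -1], [0, 0, 1.0, 0, 0, 0, -1]],
])

```text
clock: 8.15
ee_pos: [0.5198, 0.296, 0.1223]
tcp_rot: [0.001, 0.752, 0.659, 0.005]
wrist_force: [2.7, 0.6, 0.7]
finger_gap: 0.085
grip_force: 0.0
```

Call:
send_rows([
  [[0.05, -0.3, 0.2, 0, 0, 0, -1], [0.1, -0.65, 0.4, 0, 0, 0, -1], [0.15, -1.0, 0.4, 0, 0, 0, -1], [0.15, -1.0, 0.4, 0, 0, 0, -1]],
])

```text
clock: 8.48
ee_pos: [0.533, 0.1863, 0.157]
tcp_rot: [0.002, 0.754, 0.656, 0.001]
wrist_force: [0.3, -1.0, 0.6]
finger_gap: 0.0856
grip_force: 0.0
```

Call:
send_rows([
  [[0.05, -0.33, 0, 0, 0, 0, -1], [0.1, -0.66, 0, 0, 0, 0, -1], [0.15, -1.0, 0, 0, 0, 0, -1]],
])

```text
clock: 8.73
ee_pos: [0.5457, 0.0939, 0.155]
tcp_rot: [-0.0, 0.751, 0.66, 0.0]
wrist_force: [1.1, -0.2, 0.4]
finger_gap: 0.0857
grip_force: 0.0
```

Call:
send_rows([
  [[0.05, -0.33, 0, 0, 0, 0, -1], [0.1, -0.66, 0, 0, 0, 0, -1], [0.15, -1.0, 0, 0, 0, 0, -1], [0.15, -1.0, 0, 0, 0, 0, -1], [0.15, -1.0, 0, 0, 0, 0, -1]],
])

```text
clock: 9.15
ee_pos: [0.5608, -0.0083, 0.155]
tcp_rot: [0.0, 0.753, 0.658, 0.0]
wrist_force: [1.0, 1.1, -0.6]
finger_gap: 0.0851
grip_force: 0.0
```

```bash
python3 - <<'E'
from h import *
print(r.observe()['ee_pos'],r.observe()['wrist_force'])
c=imaging.capture('top')[:,:,::-1]; cv2.imwrite('pics/top1.png',c)
cv2.imwrite('pics/top1c.png',cv2.resize(c[200:400,120:420],None,fx=2.6,fy=2.6,interpolation=cv2.INTER_CUBIC))
E
```

```text
[ 0.56080285 -0.00827835  0.15501589] [ 1.03957108  1.13161092 -0.61744444]
```

View pics/top1c.png

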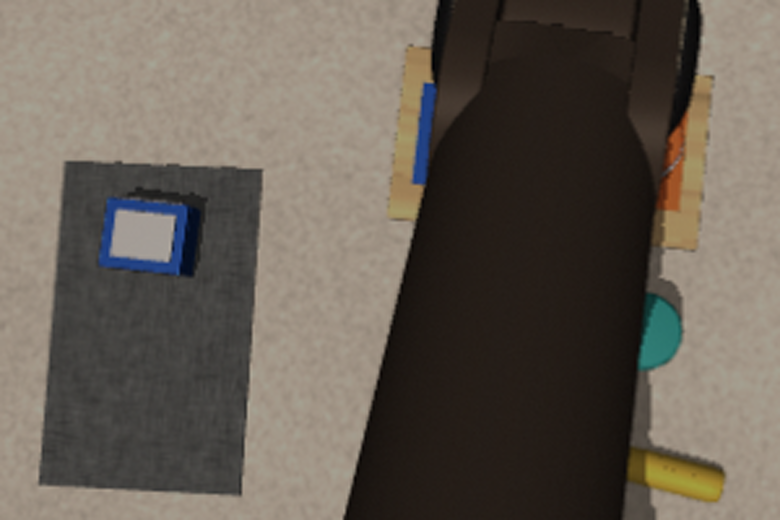

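The case stands shut and upright on the mat at crop (142,235). Next is the tin.

Call:
send_rows([
  [[0.03, -0.3, 0, 0, 0, 0, -1], [0.07, -0.6, 0, 0, 0, 0, -1], [0.07, -0.6, 0, 0, 0, 0, -1], [0.07, -0.6, -0.1, 0, 0, 0, -1], [0.07, -0.6, -0.35, 0, 0, 0, -1], [0.07, -0.6, -0.6, 0, 0, 0, -1], [0.07, -0.6, -0.85, 0, 0, 0, -1], [0.07, -0.6, -1.0, 0, 0, 0, -1]],
])

```text
clock: 9.87
ee_pos: [0.5662, -0.0623, 0.0515]
tcp_rot: [-0.002, 0.751, 0.661, -0.001]
wrist_force: [-1.2, 0.8, 0.0]
finger_gap: 0.0851
grip_force: 0.0
```

Call:
send_rows([
  [[0, 0, -0.1, 0, 0, 0, -1], [0, 0, -0.17, 0, 0, 0, -1], [0, 0, -0.17, 0, 0, 0, -0.5], [0, 0, -0.17, 0, 0, 0, 0], [0, 0, -0.17, 0, 0, 0, 0.4], [0, 0, -0.17, 0, 0, 0, 1], [0, 0, -0.17, 0, 0, 0, 1], [0, 0, -0.17, 0, 0, 0, 1]],
])

```text
clock: 10.53
ee_pos: [0.5687, -0.0655, 0.039]
tcp_rot: [0.001, 0.752, 0.66, 0.001]
wrist_force: [0.4, 0.6, 6.9]
finger_gap: 0.0529
grip_force: 42.8
```

Call:
send_rows([
  [[0, 0, 0.1, 0, 0, 0, 1], [0, 0, 0.25, 0, 0, 0, 1], [0, 0, 0.45, 0, 0, 0, 1], [0, 0, 0.6, 0, 0, 0, 1], [-0.05, 0.1, 0.6, 0, 0, 0, 1], [-0.16, 0.32, 0.6, 0, 0, 0, 1], [-0.31, 0.62, 0.6, 0, 0, 0, 1], [-0.46, 0.92, 0.6, 0, 0, 0, 1]],
])

```text
clock: 11.2
ee_pos: [0.5199, 0.0274, 0.0972]
tcp_rot: [-0.0, 0.752, 0.659, -0.0]
wrist_force: [0.6, 0.6, -1.6]
finger_gap: 0.0533
grip_force: 42.6
```

Call:
send_rows([
  [[-0.15, 0.3, 0, 0, 0, 0, 1], [-0.3, 0.6, 0, 0, 0, 0, 1], [-0.46, 0.92, 0, 0, 0, 0, 1]],
])

```text
clock: 11.45
ee_pos: [0.4735, 0.1197, 0.0972]
tcp_rot: [-0.0, 0.752, 0.66, -0.001]
wrist_force: [0.4, 0.2, -1.6]
finger_gap: 0.0533
grip_force: 42.6
```

Call:
send_rows([
  [[-0.15, 0.3, 0, 0, 0, 0, 1], [-0.3, 0.6, 0, 0, 0, 0, 1], [-0.46, 0.92, 0, 0, 0, 0, 1]],
])

```text
clock: 11.7
ee_pos: [0.4274, 0.2115, 0.0973]
tcp_rot: [-0.0, 0.752, 0.66, -0.001]
wrist_force: [1.0, -0.7, -1.7]
finger_gap: 0.0532
grip_force: 42.6
```

Call:
send_rows([
  [[-0.15, 0.3, 0, 0, 0, 0, 1], [-0.28, 0.58, 0, 0, 0, 0, 1], [-0.38, 0.78, 0, 0, 0, 0, 1], [-0.44, 0.9, 0, 0, 0, 0, 1], [-0.44, 0.92, 0, 0, 0, 0, 1], [-0.44, 0.92, 0, 0, 0, 0, 1]],
])

```text
clock: 12.2
ee_pos: [0.3844, 0.3029, 0.0973]
tcp_rot: [-0.0, 0.751, 0.661, -0.001]
wrist_force: [-0.4, -0.2, -2.6]
finger_gap: 0.053
grip_force: 42.6
```

Call:
send_rows([
  [[0, 0, -0.2, 0, 0, 0, 1], [0, 0, -0.4, 0, 0, 0, 1], [0, 0, -0.55, 0, 0, 0, 1], [0, 0, -0.62, 0, 0, 0, 1], [0, 0, -0.66, 0, 0, 0, 1], [0, 0, -0.68, 0, 0, 0, 1], [0, 0, -0.68, 0, 0, 0, 1]],
])

```text
clock: 12.78
ee_pos: [0.3862, 0.3016, 0.0303]
tcp_rot: [0.0, 0.752, 0.659, -0.0]
wrist_force: [-1.0, 0.8, -1.5]
finger_gap: 0.0529
grip_force: 42.7
```

Call:
send_rows([
  [[0, 0, 0, 0, 0, 0, 0], [0, 0, 0, 0, 0, 0, -1], [0, 0, 0, 0, 0, 0, -1], [0, 0, 0, 0, 0, 0, -1], [0, 0, 0.2, 0, 0, 0, -1], [0, 0, 0.55, 0, 0, 0, -1], [0, 0, 0.9, 0, 0, 0, -1], [0, 0, 1.0, 0, 0, 0, -1]],
])

```text
clock: 13.45
ee_pos: [0.3877, 0.3036, 0.1341]
tcp_rot: [-0.0, 0.752, 0.659, 0.003]
wrist_force: [0.3, 1.4, -0.2]
finger_gap: 0.0857
grip_force: 0.0
```

Call:
send_rows([
  [[0.2, -0.2, 0.2, 0, 0, 0, -1], [0.4, -0.5, 0.4, 0, 0, 0, -1], [0.6, -0.8, 0.4, 0, 0, 0, -1], [0.7, -1.0, 0.4, 0, 0, 0, -1], [0.7, -1.0, 0.4, 0, 0, 0, -1]],
])

```text
clock: 13.87
ee_pos: [0.4582, 0.1976, 0.1706]
tcp_rot: [0.001, 0.754, 0.657, 0.001]
wrist_force: [-1.1, -0.5, -0.1]
finger_gap: 0.0857
grip_force: 0.0
```

```bash
python3 - <<'E'
from h import *
print(r.observe()['ee_pos'],r.observe()['joint_pos'].round(2))
c=imaging.capture('top')[:,:,::-1]
cv2.imwrite('pics/top2c.png',c[180:420,100:520])
E
```

```text
[0.45819824 0.19764618 0.17059303] [-0.99  0.29  0.59  2.   -0.2   0.91 -0.43]
```

View pics/top2c.png

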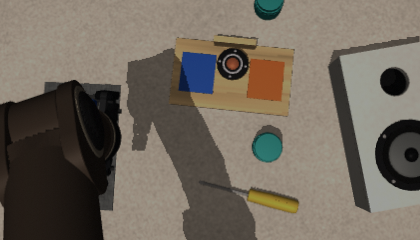

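Call:
send_rows([
  [[0.1, -0.14, 0, 0, 0, -0.034, -1], [0.2, -0.28, 0, 0, 0, -0.068, -1], [0.3, -0.42, 0, 0, 0, -0.1, -1], [0.4, -0.56, 0, 0, 0, -0.134, -1], [0.46, -0.68, 0, 0, 0, -0.167, -1]],
])

```text
clock: 14.33
ee_pos: [0.502, 0.135, 0.1696]
tcp_rot: [-0.0, 0.898, 0.44, 0.0]
wrist_force: [0.1, 0.2, 0.6]
finger_gap: 0.0852
grip_force: 0.0
```

Call:
send_rows([
  [[0.1, -0.14, 0, 0, 0, -0.034, -1], [0.2, -0.28, 0, 0, 0, -0.068, -1], [0.3, -0.42, 0, 0, 0, -0.1, -1], [0.4, -0.56, 0, 0, 0, -0.134, -1], [0.46, -0.68, 0, 0, 0, -0.167, -1]],
])

```text
clock: 14.75
ee_pos: [0.5482, 0.0672, 0.1694]
tcp_rot: [-0.0, 0.981, 0.193, 0.0]
wrist_force: [-0.2, -0.6, -0.3]
finger_gap: 0.0852
grip_force: 0.0
```

Call:
send_rows([
  [[0.1, -0.14, 0, 0, 0, -0.034, -1], [0.2, -0.28, 0, 0, 0, -0.068, -1], [0.3, -0.42, 0, 0, 0, -0.1, -1], [0.4, -0.56, 0, 0, 0, -0.134, -1], [0.46, -0.68, 0, 0, 0, -0.167, -1], [0.46, -0.68, 0, 0, 0, -0.167, -1], [0.46, -0.68, 0, 0, 0, -0.167, -1], [0.46, -0.68, 0, 0, 0, -0.167, -1]],
])

```text
clock: 15.42
ee_pos: [0.5932, 0.0001, 0.1692]
tcp_rot: [-0.0, 0.998, -0.065, -0.001]
wrist_force: [-1.0, 0.5, -0.6]
finger_gap: 0.0851
grip_force: 0.0
```

```bash
python3 - <<'E'
from h import *
print(r.observe()['ee_pos'],r.observe()['tcp_rot'],r.observe()['joint_pos'].round(2))
cv2.imwrite('pics/w2.png',imaging.capture('wrist')[:,:,::-1])
c=cam('wrist')
for X in ([.5955,-.0035,.038],[.5955,-.0035,.042]): print(proj(c,X))
a=np.linspace(0,6.28,60); q=proj(c,np.c_[.5955+.03*np.cos(a),-.0035+.03*np.sin(a),0*a+.038])
im=cv2.imread('pics/w2.png'); cv2.polylines(im,[q.astype(int)],True,(0,255,0)); cv2.imwrite('pics/w2o.png',im)
E
```

```text
[5.93199262e-01 1.35091189e-04 1.69202456e-01] [-2.76009288e-04  9.97916716e-01 -6.45118073e-02 -6.14843213e-04] [-0.74  0.57  0.95  1.79 -0.53  1.06 -1.3 ]
[[325.90927537 228.38010104]]
[[325.95597383 229.72295502]]
```

View pics/w2o.png

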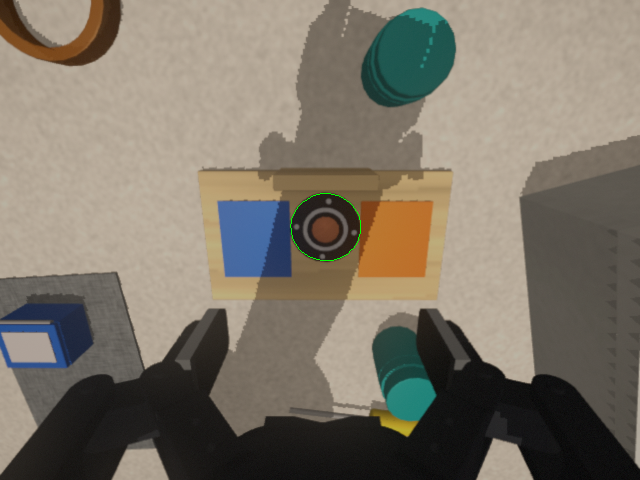

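The green circle predicted for the tweeter at (0.5955, -0.0035) lies exactly on its flange at (326,228), and both neighbours are gone. I'll grasp it along y.

Call:
send_rows([
  [[0.03, -0.03, -0.2, 0, 0, 0, -1], [0.03, -0.04, -0.5, 0, 0, 0, -1], [0.03, -0.04, -0.8, 0, 0, 0, -1], [0.03, -0.04, -1.0, 0, 0, 0, -1], [0.03, -0.04, -1.0, 0, 0, 0, -1]],
])

```text
clock: 15.88
ee_pos: [0.5938, -0.0036, 0.066]
tcp_rot: [-0.0, 0.998, -0.065, -0.003]
wrist_force: [-0.1, 0.2, 0.1]
finger_gap: 0.0852
grip_force: 0.0
```

Call:
send_rows([
  [[0, 0, -0.2, 0, 0, 0, -1], [0, 0, -0.4, 0, 0, 0, -1], [0, 0, -0.5, 0, 0, 0, -1], [0, 0, -0.5, 0, 0, 0, -0.6], [0, 0, -0.5, 0, 0, 0, -0.2], [0, 0, -0.5, 0, 0, 0, 0.5], [0, 0, -0.5, 0, 0, 0, 1], [0, 0, -0.5, 0, 0, 0, 1]],
], squeeze=30)

```text
clock: 16.55
ee_pos: [0.5976, -0.0055, 0.0213]
tcp_rot: [-0.0, 0.998, -0.067, 0.001]
wrist_force: [-0.6, 0.5, 6.9]
finger_gap: 0.0584
grip_force: 32.8
```

Call:
send_rows([
  [[0, 0, 0.05, 0, 0, 0, 1], [0, 0, 0.15, 0, 0, 0, 1], [0, 0, 0.3, 0, 0, 0, 1], [0, 0, 0.5, 0, 0, 0, 1], [0, 0, 0.5, 0, 0, 0, 1]],
])

```text
clock: 16.97
ee_pos: [0.5988, -0.0063, 0.0742]
tcp_rot: [-0.0, 0.998, -0.067, 0.003]
wrist_force: [0.6, 0.3, -1.3]
finger_gap: 0.0585
grip_force: 32.6
```

Call:
send_rows([
  [[0, 0, 0.2, 0, 0, 0, 1], [0, 0, 0.5, 0, 0, 0, 1], [0, 0, 0.8, 0, 0, 0, 1], [0, 0, 1.0, 0, 0, 0, 1]],
])

```text
clock: 17.3
ee_pos: [0.5972, -0.0062, 0.173]
tcp_rot: [-0.0, 0.998, -0.067, 0.001]
wrist_force: [1.4, -1.1, -2.0]
finger_gap: 0.0586
grip_force: 32.9
```

Call:
send_rows([
  [[-0.04, -0.2, 0.1, 0, 0, 0, 1], [-0.08, -0.5, 0.2, 0, 0, 0, 1], [-0.14, -0.8, 0.3, 0, 0, 0, 1], [-0.17, -0.92, 0.3, 0, 0, 0, 1]],
])

```text
clock: 17.63
ee_pos: [0.5789, -0.1033, 0.2026]
tcp_rot: [0.001, 0.998, -0.069, 0.002]
wrist_force: [-0.3, -0.7, 0.1]
finger_gap: 0.0585
grip_force: 32.9
```

Call:
send_rows([
  [[-0.06, -0.3, 0, 0, 0, 0, 1], [-0.12, -0.6, 0, 0, 0, 0, 1], [-0.17, -0.92, 0, 0, 0, 0, 1], [-0.17, -0.92, 0, 0, 0, 0, 1]],
])

```text
clock: 17.97
ee_pos: [0.5597, -0.1975, 0.2008]
tcp_rot: [0.002, 0.997, -0.071, 0.0]
wrist_force: [-1.7, -2.0, -0.4]
finger_gap: 0.0589
grip_force: 32.9
```

```bash
python3 - <<'E'
from h import *
o=r.observe();print(o['ee_pos'],o['tcp_rot'],o['joint_pos'].round(2),o['finger_gap'])
cv2.imwrite('pics/w3.png',imaging.capture('wrist')[:,:,::-1])
c=cam('wrist')
a=np.linspace(0,6.28,60); q=proj(c,np.c_[.545+.025*np.cos(a),-.28+.025*np.sin(a),0*a+.13])
im=cv2.imread('pics/w3.png'); cv2.polylines(im,[q.astype(int)],True,(0,255,0)); cv2.imwrite('pics/w3o.png',im)
E
```

```text
[ 0.55968475 -0.19752342  0.20084811] [ 1.89567639e-03  9.97467195e-01 -7.11017487e-02  3.78632270e-04] [-0.42  0.53  0.97  1.76 -0.48  1.11 -1.  ] 0.0588555717572426
```

View pics/w3o.png

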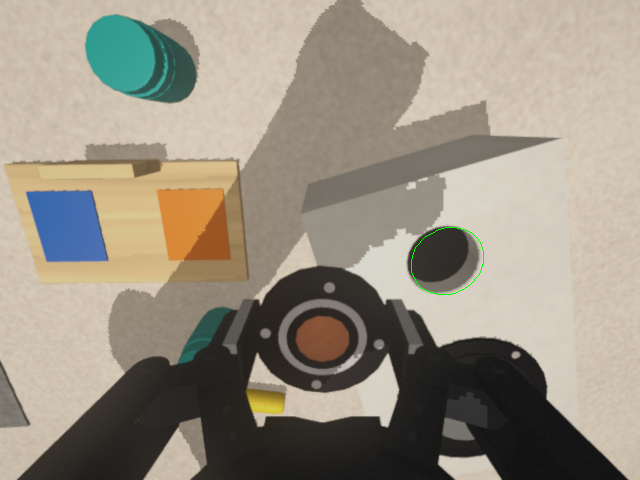

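The held tweeter hangs level between the fingers at (323,330). The predicted hole circle is about 3 px to the right of the real rim, because the arm was still moving, so I'll measure again at rest.

```bash
python3 - <<'E'
from h import *
import time
for k in range(3): imaging.capture('wrist')
o=r.observe();print(o['ee_pos'],np.abs(o['qd']).max())
c=cam('wrist')
im=imaging.capture('wrist')[:,:,::-1].copy()
print(r.observe()['ee_pos'])
cols=((0,255,0),(0,0,255),(255,0,0))
a=np.linspace(0,6.28,80)
for (x,y),k in zip(((.545,-.28),(.545,-.277),(.542,-.28)),cols):
    q=proj(c,np.c_[x+.025*np.cos(a),y+.025*np.sin(a),0*a+.13]); 
    q4=((q-[385,205])*5).astype(int) if k==cols[0] else q4
    if k==cols[0]: G=q4
    elif k==cols[1]: Rd=((q-[385,205])*5).astype(int)
z=cv2.resize(im[205:315,385:515],None,fx=5,fy=5,interpolation=cv2.INTER_CUBIC)
cv2.polylines(z,[G],True,(0,255,0)); cv2.polylines(z,[Rd],True,(0,0,255)); cv2.imwrite('pics/w4c.png',z); cv2.imwrite('pics/w4.png',im)
t=r.observe()['ee_pos']; print('tweeter dome/flange',unproj(c,[[323,330]],t[2]+.019)-t)
E
```

```text
[ 0.56263497 -0.18882315  0.19952469] 0.01977793326484835
[ 0.56284959 -0.18831722  0.19950792]
tweeter dome/flange [[ 0.00127959 -0.00133193  0.019     ]]
```

View pics/w4c.png

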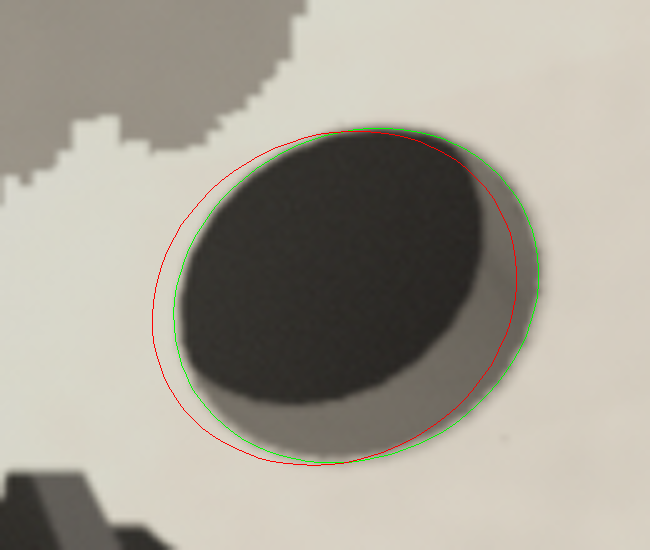

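The green circle at (0.545, -0.280) matches the rim. I'll move over it and lower.

Call:
send_rows([
  [[-0.05, -0.25, 0, 0, 0, 0, 1], [-0.1, -0.5, 0, 0, 0, 0, 1], [-0.15, -0.75, 0, 0, 0, 0, 1], [-0.18, -0.87, 0, 0, 0, 0, 1], [-0.18, -0.92, 0, 0, 0, 0, 1], [-0.18, -0.92, 0, 0, 0, 0, 1], [-0.18, -0.92, 0, 0, 0, 0, 1], [-0.18, -0.92, 0, 0, 0, 0, 1]],
])

```text
clock: 18.88
ee_pos: [0.5455, -0.2795, 0.1994]
tcp_rot: [-0.001, 0.998, -0.065, -0.0]
wrist_force: [0.1, 0.3, -1.4]
finger_gap: 0.0588
grip_force: 33.0
```

Call:
send_rows([
  [[0, 0, -0.1, 0, 0, 0, 1], [0, 0, -0.2, 0, 0, 0, 1], [0, 0, -0.3, 0, 0, 0, 1], [0, 0, -0.4, 0, 0, 0, 1], [0, 0, -0.5, 0, 0, 0, 1], [0, 0, -0.6, 0, 0, 0, 1], [0, 0, -0.68, 0, 0, 0, 1], [0, 0, -0.7, 0, 0, 0, 1]],
])

```text
clock: 19.55
ee_pos: [0.544, -0.2812, 0.1279]
tcp_rot: [-0.0, 0.998, -0.067, -0.001]
wrist_force: [-0.1, 0.7, -1.1]
finger_gap: 0.0587
grip_force: 33.0
```

Call:
send_rows([
  [[0, 0, 0, 0, 0, 0, 1], [0, 0, 0, 0, 0, 0, 1], [0, 0, 0, 0, 0, 0, 1], [0, 0, 0, 0, 0, 0, 1]],
])

```text
clock: 19.88
ee_pos: [0.545, -0.2818, 0.1304]
tcp_rot: [0.0, 0.998, -0.067, 0.0]
wrist_force: [0.1, -0.7, -1.3]
finger_gap: 0.0588
grip_force: 33.0
```

Call:
send_rows([
  [[0, 0.01, -0.02, 0, 0, 0, 1], [0, 0.01, -0.03, 0, 0, 0, 1], [0, 0.01, -0.03, 0, 0, 0, 1], [0, 0.01, -0.03, 0, 0, 0, 1], [0, 0.01, -0.03, 0, 0, 0, -1], [0, 0.01, -0.03, 0, 0, 0, -1], [0, 0.01, -0.03, 0, 0, 0, -1], [0, 0.01, -0.03, 0, 0, 0, -1]],
])

```text
clock: 20.55
ee_pos: [0.5448, -0.2807, 0.1269]
tcp_rot: [0.0, 0.998, -0.067, 0.0]
wrist_force: [-0.7, 1.0, 0.5]
finger_gap: 0.0853
grip_force: 0.0
```

Call:
send_rows([
  [[0, 0, 0.1, 0, 0, 0, -1], [0, 0, 0.3, 0, 0, 0, -1], [0, 0.2, 0.6, 0, 0, 0, -1], [0, 0.5, 0.8, 0, 0, 0, -1], [0, 0.9, 0.8, 0, 0, 0, -1], [0, 0.9, 0.8, 0, 0, 0, -1], [0, 0.9, 0.8, 0, 0, 0, -1], [0, 0.9, 0.8, 0, 0, 0, -1]],
])

```text
clock: 21.22
ee_pos: [0.5448, -0.1904, 0.2074]
tcp_rot: [0.0, 0.998, -0.066, 0.0]
wrist_force: [-0.2, -1.3, 0.3]
finger_gap: 0.0852
grip_force: 0.0
```

```bash
python3 - <<'E'
from h import *
for k in range(4): imaging.capture('wrist')
c=cam('wrist'); im=imaging.capture('wrist')[:,:,::-1].copy(); o=r.observe(); print(o['ee_pos'],o['joint_pos'].round(2)); cv2.imwrite('pics/w5r.png',im)
a=np.linspace(0,6.28,80)
for z,k in((.140,(0,255,0)),(.130,(0,0,255))):
    q=proj(c,np.c_[.545+.03*np.cos(a),-.28+.03*np.sin(a),0*a+z]); cv2.polylines(im,[(q*16).astype(int)],True,k,1,cv2.LINE_AA,4)
cv2.imwrite('pics/w5.png',im)
E
```

```text
[ 0.54423206 -0.19197356  0.20676336] [-0.45  0.5   0.99  1.79 -0.46  1.11 -1.01]
```

View pics/w5.png

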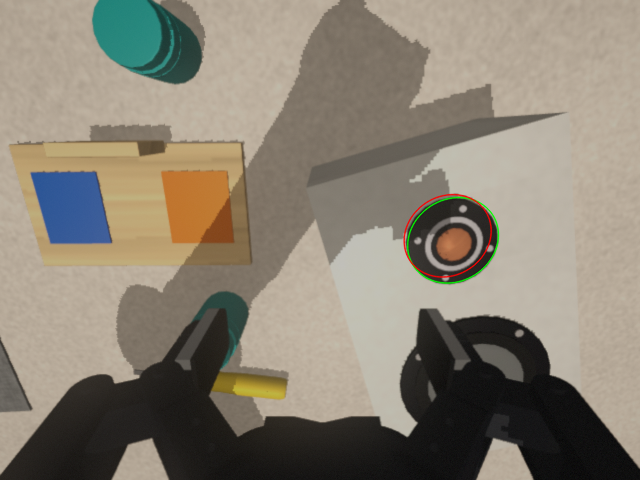

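The flange matches the green circle at 10 mm above the panel, centre (452,240), so the tweeter is home. The tin comes next.

Call:
send_rows([
  [[-0.08, 0.25, 0, 0, 0, 0.025, -1], [-0.16, 0.5, 0, 0, 0, 0.05, -1], [-0.24, 0.75, 0, 0, 0, 0.075, -1], [-0.32, 0.99, 0, 0, 0, 0.1, -1]],
])

```text
clock: 21.8
ee_pos: [0.512, -0.0916, 0.2066]
tcp_rot: [0.0, 0.996, 0.091, -0.0]
wrist_force: [-0.2, -0.1, 0.5]
finger_gap: 0.0853
grip_force: 0.0
```

Call:
send_rows([
  [[-0.08, 0.25, 0, 0, 0, 0.025, -1], [-0.16, 0.5, 0, 0, 0, 0.05, -1], [-0.24, 0.75, 0, 0, 0, 0.075, -1], [-0.32, 0.99, 0, 0, 0, 0.1, -1]],
])

```text
clock: 22.13
ee_pos: [0.4802, 0.0078, 0.2068]
tcp_rot: [0.0, 0.969, 0.246, 0.0]
wrist_force: [0.3, 0.7, 0.5]
finger_gap: 0.0853
grip_force: 0.0
```

Call:
send_rows([
  [[-0.08, 0.25, 0, 0, 0, 0.025, -1], [-0.16, 0.5, 0, 0, 0, 0.05, -1], [-0.24, 0.75, 0, 0, 0, 0.075, -1], [-0.32, 0.99, 0, 0, 0, 0.1, -1]],
])

```text
clock: 22.47
ee_pos: [0.4484, 0.1068, 0.2069]
tcp_rot: [0.0, 0.919, 0.395, 0.0]
wrist_force: [0.9, -0.4, -0.0]
finger_gap: 0.0855
grip_force: 0.0
```

Call:
send_rows([
  [[-0.08, 0.25, 0, 0, 0, 0.025, -1], [-0.16, 0.5, 0, 0, 0, 0.05, -1], [-0.24, 0.75, 0, 0, 0, 0.075, -1], [-0.32, 0.99, 0, 0, 0, 0.1, -1]],
])

```text
clock: 22.8
ee_pos: [0.4166, 0.2059, 0.2069]
tcp_rot: [0.0, 0.846, 0.534, 0.0]
wrist_force: [-0.0, -0.9, 0.0]
finger_gap: 0.0853
grip_force: 0.0
```

Call:
send_rows([
  [[-0.08, 0.25, 0, 0, 0, 0.025, -1], [-0.16, 0.5, 0, 0, 0, 0.05, -1], [-0.24, 0.75, 0, 0, 0, 0.075, -1], [-0.31, 0.97, 0, 0, 0, 0.1, -1], [-0.31, 0.97, 0, 0, 0, 0.1, -1], [-0.31, 0.97, 0, 0, 0, 0.1, -1], [-0.31, 0.97, 0, 0, 0, 0.1, -1], [-0.31, 0.97, 0, 0, 0, 0.1, -1]],
])

```text
clock: 23.47
ee_pos: [0.3864, 0.301, 0.2067]
tcp_rot: [0.0, 0.754, 0.657, -0.0]
wrist_force: [0.8, 0.1, 0.6]
finger_gap: 0.0855
grip_force: 0.0
```

```bash
python3 - <<'E'
from h import *
for k in range(3): imaging.capture('wrist')
c=cam('wrist'); im=imaging.capture('wrist')[:,:,::-1].copy(); o=r.observe(); print(o['ee_pos'],o['tcp_rot'].round(3),o['joint_pos'].round(2))
cv2.imwrite('pics/w6r.png',im)
a=np.linspace(0,6.28,80); q=proj(c,np.c_[.386+.025*np.cos(a),.302+.025*np.sin(a),0*a+.081]); cv2.polylines(im,[(q*16).astype(int)],True,(0,255,0),1,cv2.LINE_AA,4)
q=proj(c,[[.516+x*.992+y*.128,.2945-.128*x+.992*y,.043] for x,y in((.025,.03),(.025,-.03),(-.025,-.03),(-.025,.03))]);cv2.polylines(im,[(q*16).astype(int)],True,(0,255,0),1,cv2.LINE_AA,4)
cv2.imwrite('pics/w6.png',im)
E
```

```text
[0.38603915 0.3017439  0.20689302] [-0.     0.753  0.658  0.   ] [-1.25  0.22  0.58  1.98 -0.14  0.99 -0.74]
```

View pics/w6.png

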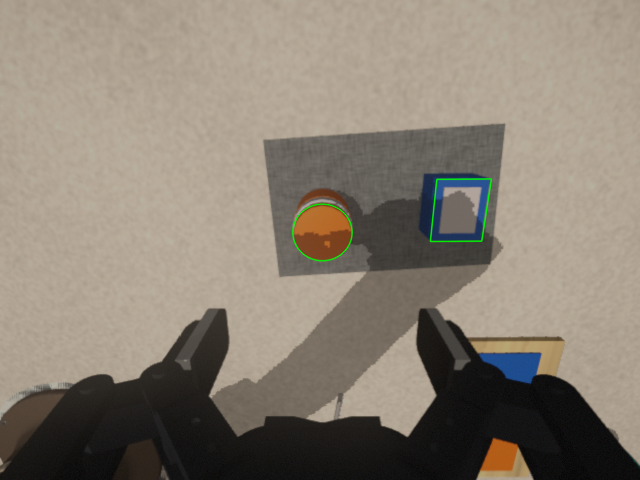

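Tin and case stand exactly on their predicted outlines, at (322,232) and (460,210). I'll pick up the tin.

Call:
send_rows([
  [[0, 0, -0.3, 0, 0, 0, -1], [0, 0, -0.6, 0, 0, 0, -1], [0, 0, -0.9, 0, 0, 0, -1], [0, 0, -1.0, 0, 0, 0, -1], [0, 0, -1.0, 0, 0, 0, -1]],
])

```text
clock: 24.08
ee_pos: [0.3846, 0.301, 0.1049]
tcp_rot: [0.0, 0.753, 0.658, -0.002]
wrist_force: [-0.1, 0.7, -0.1]
finger_gap: 0.0855
grip_force: 0.0
```

Call:
send_rows([
  [[0, 0, -0.25, 0, 0, 0, -1], [0, 0, -0.5, 0, 0, 0, -1], [0, 0, -0.7, 0, 0, 0, -1], [0, 0, -0.77, 0, 0, 0, -1], [0, 0, -0.77, 0, 0, 0, 0], [0, 0, -0.77, 0, 0, 0, 1], [0, 0, -0.77, 0, 0, 0, 1], [0, 0, -0.77, 0, 0, 0, 1]],
], squeeze=40)

```text
clock: 24.75
ee_pos: [0.3866, 0.3031, 0.0316]
tcp_rot: [-0.0, 0.753, 0.658, 0.001]
wrist_force: [-0.9, -1.9, 6.5]
finger_gap: 0.0533
grip_force: 41.6
```

Call:
send_rows([
  [[0, 0, 0, 0, 0, 0, 1], [0, 0, 0.1, 0, 0, 0, 1], [0, 0, 0.3, 0, 0, 0, 1], [0, 0, 0.5, 0, 0, 0, 1], [0, 0, 0.7, 0, 0, 0, 1], [0, 0, 0.7, 0, 0, 0, 1]],
])

```text
clock: 25.25
ee_pos: [0.3875, 0.3037, 0.104]
tcp_rot: [-0.0, 0.753, 0.658, 0.003]
wrist_force: [0.0, 0.1, -1.6]
finger_gap: 0.0529
grip_force: 42.6
```

Call:
send_rows([
  [[0.06, -0.12, 0, 0, 0, 0, 1], [0.18, -0.36, 0, 0, 0, 0, 1], [0.32, -0.65, 0, 0, 0, 0, 1], [0.46, -0.93, 0, 0, 0, 0, 1]],
])

```text
clock: 25.58
ee_pos: [0.4317, 0.2088, 0.1002]
tcp_rot: [-0.0, 0.752, 0.659, 0.0]
wrist_force: [0.3, -0.4, -2.6]
finger_gap: 0.0531
grip_force: 42.6
```

Call:
send_rows([
  [[0.15, -0.3, 0, 0, 0, 0, 1], [0.3, -0.6, 0, 0, 0, 0, 1], [0.46, -0.93, 0, 0, 0, 0, 1]],
])

```text
clock: 25.83
ee_pos: [0.4778, 0.1157, 0.1001]
tcp_rot: [-0.0, 0.752, 0.659, 0.0]
wrist_force: [0.1, 0.7, -2.2]
finger_gap: 0.0528
grip_force: 42.6
```

Call:
send_rows([
  [[0.15, -0.3, 0, 0, 0, 0, 1], [0.3, -0.6, 0, 0, 0, 0, 1], [0.46, -0.93, 0, 0, 0, 0, 1]],
])

```text
clock: 26.08
ee_pos: [0.5239, 0.0225, 0.1]
tcp_rot: [-0.0, 0.752, 0.659, 0.0]
wrist_force: [0.1, 0.6, -1.9]
finger_gap: 0.0529
grip_force: 42.6
```

Call:
send_rows([
  [[0.15, -0.3, 0, 0, 0, 0, 1], [0.28, -0.55, 0, 0, 0, 0, 1], [0.38, -0.76, 0, 0, 0, 0, 1], [0.43, -0.86, 0, 0, 0, 0, 1], [0.43, -0.89, 0, 0, 0, 0, 1], [0.43, -0.89, 0, 0, 0, 0, 1], [0.43, -0.89, 0, 0, 0, 0, 1], [0.43, -0.89, 0, 0, 0, 0, 1]],
])

```text
clock: 26.75
ee_pos: [0.5661, -0.0635, 0.0996]
tcp_rot: [-0.001, 0.752, 0.659, 0.0]
wrist_force: [-0.4, 0.0, -2.6]
finger_gap: 0.0528
grip_force: 42.6
```

Call:
send_rows([
  [[0, 0, -0.1, 0, 0, 0, 1], [0, 0, -0.25, 0, 0, 0, 1], [0, 0, -0.4, 0, 0, 0, 1], [0, 0, -0.52, 0, 0, 0, 1], [0, 0, -0.57, 0, 0, 0, 1], [0, 0, -0.6, 0, 0, 0, 1], [0, 0, -0.6, 0, 0, 0, 1], [0, 0, -0.6, 0, 0, 0, 1]],
])

```text
clock: 27.42
ee_pos: [0.5655, -0.0646, 0.0405]
tcp_rot: [-0.002, 0.752, 0.659, -0.0]
wrist_force: [-6.7, 1.8, 11.1]
finger_gap: 0.0531
grip_force: 44.0
```

Call:
send_rows([
  [[0, 0, 0, 0, 0, 0, 0], [0, 0, 0, 0, 0, 0, -1], [0, 0, 0, 0, 0, 0, -1], [0, 0, 0, 0, 0, 0, -1], [0, 0, 0.2, 0, 0, 0, -1], [0, 0, 0.55, 0, 0, 0, -1], [0, 0, 0.9, 0, 0, 0, -1], [0, 0, 1.0, 0, 0, 0, -1]],
])

```text
clock: 28.08
ee_pos: [0.5692, -0.0665, 0.1444]
tcp_rot: [0.002, 0.753, 0.658, 0.002]
wrist_force: [1.2, -1.6, -0.6]
finger_gap: 0.0851
grip_force: 0.0
```

Call:
send_rows([
  [[-0.02, 0.2, 0, 0, 0, 0, -1], [-0.06, 0.5, 0, 0, 0, 0, -1], [-0.13, 0.9, 0, 0, 0, 0, -1]],
])

```text
clock: 28.33
ee_pos: [0.5545, 0.0225, 0.1405]
tcp_rot: [0.001, 0.754, 0.657, 0.001]
wrist_force: [0.2, 1.2, 0.7]
finger_gap: 0.0852
grip_force: 0.0
```

Call:
send_rows([
  [[-0.04, 0.3, 0, 0, 0, 0, -1], [-0.08, 0.6, 0, 0, 0, 0, -1], [-0.13, 0.9, 0, 0, 0, 0, -1]],
])

```text
clock: 28.58
ee_pos: [0.5406, 0.1161, 0.1398]
tcp_rot: [0.0, 0.753, 0.659, 0.0]
wrist_force: [-0.1, 0.4, -0.3]
finger_gap: 0.0853
grip_force: 0.0
```

Call:
send_rows([
  [[-0.04, 0.3, 0, 0, 0, 0, -1], [-0.08, 0.6, 0, 0, 0, 0, -1], [-0.13, 0.9, 0, 0, 0, 0, -1]],
])

```text
clock: 28.83
ee_pos: [0.5276, 0.206, 0.1398]
tcp_rot: [0.0, 0.753, 0.658, 0.0]
wrist_force: [1.0, -0.3, 0.6]
finger_gap: 0.086
grip_force: 0.0
```

Call:
send_rows([
  [[-0.04, 0.3, 0, 0, 0, 0, -1], [-0.08, 0.6, 0, 0, 0, 0, -1], [-0.12, 0.9, 0, 0, 0, 0, -1], [-0.12, 0.9, 0, 0, 0, 0, -1], [-0.12, 0.9, 0, 0, 0, 0, -1], [-0.12, 0.9, 0, 0, 0, 0, -1], [-0.12, 0.9, 0, 0, 0, 0, -1]],
])

```text
clock: 29.42
ee_pos: [0.5162, 0.2928, 0.1398]
tcp_rot: [0.0, 0.753, 0.658, -0.0]
wrist_force: [-0.2, -0.9, 0.4]
finger_gap: 0.0856
grip_force: 0.0
```

Call:
send_rows([
  [[0, 0, -0.3, 0, 0, 0, -1], [0, 0, -0.6, 0, 0, 0, -1], [0, 0, -0.9, 0, 0, 0, -1], [0, 0, -0.9, 0, 0, 0, -1]],
])

```text
clock: 29.75
ee_pos: [0.513, 0.2913, 0.045]
tcp_rot: [-0.0, 0.753, 0.658, -0.004]
wrist_force: [-0.8, -0.6, 0.2]
finger_gap: 0.0854
grip_force: 0.0
```

Call:
send_rows([
  [[0, 0, -0.2, 0, 0, 0, -1], [0, 0, -0.34, 0, 0, 0, -1], [0, 0, -0.34, 0, 0, 0, -1], [0, 0, -0.34, 0, 0, 0, 0], [0, 0, -0.34, 0, 0, 0, 1], [0, 0, -0.34, 0, 0, 0, 1], [0, 0, -0.34, 0, 0, 0, 1], [0, 0, -0.34, 0, 0, 0, 1]],
])

```text
clock: 30.42
ee_pos: [0.5166, 0.2947, 0.0176]
tcp_rot: [0.0, 0.753, 0.658, 0.001]
wrist_force: [-1.6, -1.4, 6.1]
finger_gap: 0.0492
grip_force: 42.5
```

Call:
send_rows([
  [[0, 0, 0, 0, 0, 0, 1], [0, 0, 0.1, 0, 0, 0, 1], [0, 0, 0.3, 0, 0, 0, 1], [0, 0, 0.5, 0, 0, 0, 1], [0, 0, 0.6, 0, 0, 0, 1], [0, 0, 0.6, 0, 0, 0, 1], [0, 0, 0.6, 0, 0, 0, 1], [0, 0, 0.6, 0, 0, 0, 1]],
])

```text
clock: 31.08
ee_pos: [0.515, 0.2943, 0.0751]
tcp_rot: [-0.0, 0.752, 0.659, -0.001]
wrist_force: [-0.0, -0.6, -3.3]
finger_gap: 0.0491
grip_force: 42.7
```

Call:
send_rows([
  [[0.03, -0.1, 0.1, 0, 0, 0, 1], [0.1, -0.35, 0.1, 0, 0, 0, 1], [0.2, -0.68, 0.1, 0, 0, 0, 1], [0.3, -1.0, 0.1, 0, 0, 0, 1]],
])

```text
clock: 31.42
ee_pos: [0.5455, 0.1928, 0.0856]
tcp_rot: [0.0, 0.752, 0.659, -0.001]
wrist_force: [0.9, 0.5, -3.4]
finger_gap: 0.0494
grip_force: 42.7
```

Call:
send_rows([
  [[0.1, -0.33, 0, 0, 0, 0, 1], [0.2, -0.66, 0, 0, 0, 0, 1], [0.27, -0.9, 0, 0, 0, 0, 1], [0.3, -1.0, 0, 0, 0, 0, 1]],
])

```text
clock: 31.75
ee_pos: [0.5764, 0.0878, 0.086]
tcp_rot: [0.001, 0.755, 0.656, -0.001]
wrist_force: [1.1, -0.7, -3.3]
finger_gap: 0.0492
grip_force: 42.6
```

Call:
send_rows([
  [[0.05, -0.15, 0, 0, 0, 0, 1], [0.09, -0.29, 0, 0, 0, 0, 1], [0.09, -0.29, 0, 0, 0, 0, 1], [0.09, -0.29, -0.15, 0, 0, 0, 1], [0.09, -0.29, -0.3, 0, 0, 0, 1], [0.09, -0.29, -0.45, 0, 0, 0, 1], [0.09, -0.29, -0.55, 0, 0, 0, 1], [0.09, -0.29, -0.55, 0, 0, 0, 1]],
])

```text
clock: 32.42
ee_pos: [0.5828, 0.0658, 0.0286]
tcp_rot: [-0.001, 0.752, 0.659, -0.002]
wrist_force: [-0.1, -0.2, -3.5]
finger_gap: 0.0489
grip_force: 42.6
```

Call:
send_rows([
  [[0, 0, -0.02, 0, 0, 0, 1], [0, 0, -0.04, 0, 0, 0, 1], [0, 0, -0.05, 0, 0, 0, 1], [0, 0, -0.05, 0, 0, 0, 1]],
])

```text
clock: 32.75
ee_pos: [0.5852, 0.0655, 0.0266]
tcp_rot: [0.0, 0.753, 0.658, 0.001]
wrist_force: [-0.9, -0.1, 0.4]
finger_gap: 0.0491
grip_force: 43.0
```

Contact made. I'll release, rise, and back off towards the mat to check.

Call:
send_rows([
  [[0, 0, 0, 0, 0, 0, 0], [0, 0, 0, 0, 0, 0, -1], [0, 0, 0, 0, 0, 0, -1], [0, 0, 0, 0, 0, 0, -1], [0, 0, 0.2, 0, 0, 0, -1], [0, 0, 0.55, 0, 0, 0, -1], [0, 0, 0.9, 0, 0, 0, -1], [0, 0, 1.0, 0, 0, 0, -1]],
])

```text
clock: 33.42
ee_pos: [0.5873, 0.0651, 0.1307]
tcp_rot: [0.002, 0.753, 0.658, 0.003]
wrist_force: [1.5, 0.9, 0.4]
finger_gap: 0.0854
grip_force: 0.0
```

Call:
send_rows([
  [[-0.2, 0.3, 0.2, 0, 0, 0, -1], [-0.4, 0.6, 0.4, 0, 0, 0, -1], [-0.6, 0.95, 0.6, 0, 0, 0, -1], [-0.7, 1.0, 0.6, 0, 0, 0, -1]],
])

```text
clock: 33.75
ee_pos: [0.5142, 0.1715, 0.1886]
tcp_rot: [-0.001, 0.751, 0.66, 0.003]
wrist_force: [0.0, 0.1, 1.0]
finger_gap: 0.0855
grip_force: 0.0
```

Call:
send_rows([
  [[-0.2, 0.3, 0, 0, 0, 0, -1], [-0.4, 0.6, 0, 0, 0, 0, -1], [-0.6, 0.95, 0, 0, 0, 0, -1], [-0.7, 1.0, 0, 0, 0, 0, -1], [-0.7, 1.0, 0, 0, 0, 0, -1], [-0.7, 1.0, 0, 0, 0, 0, -1], [-0.7, 1.0, 0, 0, 0, 0, -1], [-0.7, 1.0, 0, 0, 0, 0, -1]],
])

```text
clock: 34.42
ee_pos: [0.4457, 0.2641, 0.1859]
tcp_rot: [0.0, 0.753, 0.658, 0.0]
wrist_force: [0.7, 0.0, 0.6]
finger_gap: 0.0856
grip_force: 0.0
```

```bash
python3 - <<'E'
from h import *
im=imaging.capture('top')[:,:,::-1].copy(); c=cam('top')
a=np.linspace(0,6.28,80); k=5; off=np.array([260,195])
z=cv2.resize(im[195:315,260:420],None,fx=k,fy=k,interpolation=cv2.INTER_CUBIC)
def dr(P): cv2.polylines(z,[((proj(c,P)-off+.5)*k).astype(int)],True,(0,255,0),1)
dr(np.c_[.567+.025*np.cos(a),-.0665+.025*np.sin(a),0*a+.09])
dr([[.5845+x*.992+y*.128,.065-.128*x+.992*y,.052] for x,y in((.025,.03),(.025,-.03),(-.025,-.03),(-.025,.03))])
cv2.imwrite('pics/fin.png',z); cv2.imwrite('pics/finr.png',im)
E
```

```text
(no output)
```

View pics/fin.png

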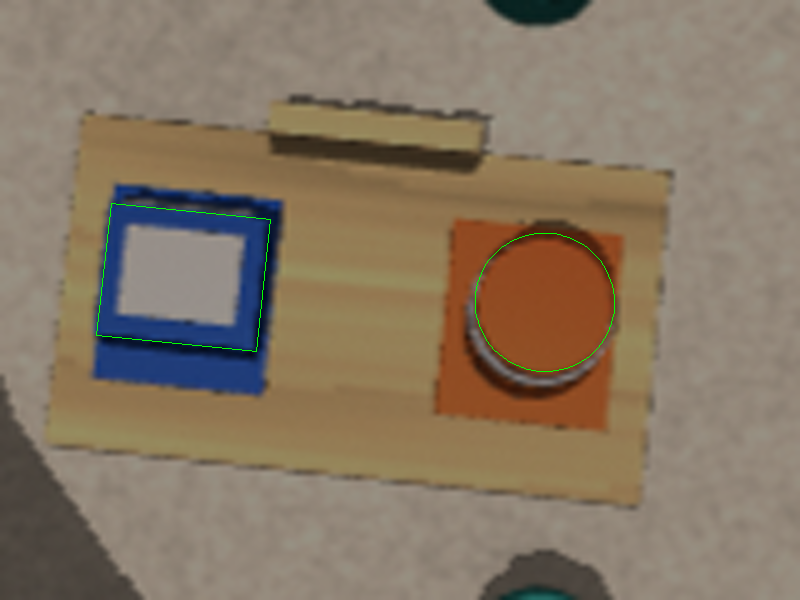

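The shut case (185,277) and the tin (545,300) both match the outlines predicted for their pad centres. The arm is clear and the tweeter was already seen to be home, so I'm handing in.

```bash
python3 -c "
from workcell import workorder
print(workorder.close_job())"
```

```text
the job is handed in; nothing more can be done
None
```

I handed the job in at about 34 s, and it returned no verdict; by my last camera checks the tweeter sits flat in the cutout, the tin and the shut case are centred on their pads, and the gripper is clear of everything.

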